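# Clear the milk jug and hold the clamp lever open

## Robot

A 6-joint arm with a two-finger parallel gripper is mounted at the origin on the work surface. World frame = base frame: x ahead of the robot, y to its left, z up, the work surface at z = 0. Lengths are in mm, angles in rad, forces in N, time in s.
With the tool pointing down it reaches from about 250 to 800 mm from the base axis. Payload 8.5 kg.
Tool frame: the origin (TCP) lies midway between the tips of the shut fingers; the grasp point (between the pads) lies 19 mm behind it (r.tcp_to_grasp is the x of the grasp point in the tool frame, in mm); x points along the fingers, y is the direction in which the jaws open and shut, and the axes are right-handed (so a half turn about x gives the same grasp; the last joint's range is limited). The gripper opens to 85 mm and grips with 20 to 120 N. Pads are 22 mm wide; open, the fingers measure 114 mm over their backs; the gripper's body (76 mm by 85 mm) begins 54 mm behind the grasp point. The pads swing forward as they close: fully open they stand 13 mm farther back than shut.
Start: joints at [-1.319, 0.238, -0.013, 1.319, 0, 1.571], TCP at [130.79, -508.402, 231.276] pointing down, gripper open.
Joint ranges: [-2.66, 2.66], [-1.03, 1.9], [-1.14, 1.46], [-1.82, 2.27], [-1.45, 1.34], [-3.14, 3.14]. Speed limits (rad/s): [2.22, 2.22, 2.79, 3.14, 3.14, 3.14].

## Interface

Orientations are given as a unit quaternion [w, x, y, z].
In Python, from workcell import r, grab_frame, models gives the robot as it stands.
- The arm moves only by the shell command python3 -m pendant 'ROWS'. ROWS is text: rows parted by semicolons, each of 7 numbers parted by spaces: the closure, from -1 (fully open) to 1 (shut), then the shift along the tool's x, y, z in m, then the turn, a rotation vector about the tool's x, y, z in rad. In form: claw dx dy dz ax ay az; .... A call has 1 to 12 rows; each row is the pose to reach, as a shift and turn from the pose measured when the call began, along the tool's axes at that moment; what a row does not reach only later rows make up. A row lasts 1/12 s, in which the tool goes at most 41.7 mm and 7.16 degrees, less where a joint would pass 70% of its speed; a pose out of reach is approached as far as the arm can. A call with a gripper value outside its range is refused whole. The fingers move at their own pace and stop on an object; the grip force is fixed at half the most. Time passes only in rows, so rows that repeat a pose let the fingers close. It gives the time, the measured TCP pose, the force and the opening at its end, in the units of the state.
- r.observe(): the state, without advancing time (a new reading comes with each control period).
- grab_frame(name): name is "scene" or "top" or "wrist"; returns a dict with "pixels" (400x640x3 uint8, red, green, blue), "fx", "fy", "cx", "cy" (pixels), "eye" and "orientation" of the camera in the world; the wrist camera has in their place "mount" (4x4, takes a point from camera to tool coordinates, whose origin is the TCP and whose axes are the tool frame's). Camera axes: x right, y up, looking along -z (the intrinsics and any distortion apply to the point x, -y, -z); pixel columns grow to the right and rows downward; lengths in mm; the calibration is good to about 2 mm. A picture is of the moment at which its call begins: read the wrist's pose just before it. There is no depth.
- r.close_job(): hands the job in, once; it reports no verdict.
Trained networks look in the newest picture that a camera, given by its name, has taken for a name from the list of things; names that differ only in an ending like _2 or _b are one class to them, and where a whole thing is asked for, a point or a joint stands for the part that bears it (a point fixed in the world has none). Each returns a list of dicts, best first, with "confidence" (0 to 1); they miss things now and then, are a little off and sometimes report something else, mostly with a low value. They report only what shows in the picture. A call takes as long as a camera call. They do not tell look-alikes from the thing itself.
- models.silhouettes(camera, thing): "mask" (400x640 bool, what is visible of it) and "extent" ([left, top, right, bottom] in pixels, round what is visible of it).
- models.spot_point(camera, thing): "xy" ([column, row] in pixels: a listed point, or the origin of a listed thing).
The state is a dict: "time_s": time; "qpos": joint angles; "joint_velocities": joint speeds; "tau": joint torques, N m; "ee_pos": TCP position; "ee_rot": TCP orientation; "ft_force": force on the tool from outside, world axes, zero at the start; "torque": the same for the moment, N m; "finger_gap": finger opening in mm.
Only numpy, scipy, OpenCV 4.12 (cv2) and the standard library are available. Lean on these libraries where they do the work, as an engineer would, in place of code of your own. Each camera call takes 0.05 s, during which the arm holds its last target. There are 200 camera calls.

## Task

The steel milk jug is standing in the way of the spring clamp lever on the tamping stand. Set the jug upright and wholly on the square black rubber mat and let go of it, then use the gripper's fingers to swing the lever against its spring until its white line lies over the green band, never as far as the red, and finish while still holding the lever still there, so that the clamp stays open. Leave everything else on the counter where it stands.

Things in the scene. Friction and masses are not known exactly. Their poses are not given: they have to be found in the camera images.
- jug_mid (a point): round open steel milk jug, 95 high, 68 wide near the foot, 62 at 70 height, 66 at the rim, wall 2; 0.2 to 0.4 kg. The point is on its axis, 47.5 above its underside. x points to the spout; a wire handle (17 to 86 high) stands out at -x to 64 from the axis; the +y and -y sides are free to grasp. It starts in the path of the lever's grip.
- jug: the same jug; origin at the centre of its underside, same axes
- mat: square black rubber mat fixed to the counter, 150 x 150, 4 thick; origin at the centre of its underside (on the counter, height 0), x and y axes along its sides. It may be left or right of the stand.
- stand: tamping stand, fixed: steel base plate 220 x 170 x 12, x from -20 to 200, y 85 either side; origin on the counter. Lever hinge at x 90, y 0. On the -x side (towards the robot) a white quadrant plate, top at 36, reaches 119 from the hinge, with a green and a red band. At +x a portafilter lies in the clamp, 62 high, black handle to x 304. A brass jaw slides open as the lever swings.
- hinge (a point): point on the lever's vertical hinge axis, 70 above the counter; axes those of the stand, x pointing away from the lever's side
- lever_grip (a point): the lever's upright black grip: a vertical cylinder 26 in diameter, 60 to 126 above the counter, its axis 165 from the hinge axis; the point is on its axis, 105 above the counter. It stands at the end of a flat steel arm 12 wide, top at 75, with a white line along it. It can be pinched from above or pushed from the side. Axes turn with the lever.
- lever (a joint): lever angle, rad: 0 at rest at its stop, arm along the stand's -x turned 0.5 rad towards +y; grows to 1.0 counter-clockwise seen from above (grip moves towards the stand's -y; at 0.5 the arm is along -x). White line over the green band from 0.48 to 0.68; red starts at 0.74. The spring takes 3 N at the grip to leave 0, 9 N at 0.6, and swings it back if let go.
- cup: bystander: white ceramic mug, 72 wide, 60 high, its origin is the centre of its underside; not to be moved
- tamper: bystander: steel coffee tamper standing on its 58 wide foot, 88 high, origin at the centre of its underside; not to be moved
- glass: bystander: small amber shot glass, 50 wide, 60 high, origin at the centre of its underside; not to be moved
- syrup: bystander: amber syrup bottle, 68 wide, 230 high, origin at the centre of its underside; not to be moved
- tin: bystander: red tin with a cardboard-coloured label, 84 wide, 120 high, origin at the centre of its underside; not to be moved
- spoon: bystander: metal spoon, 160 long, lying on the counter; not to be moved
- brush: bystander: small brush, 180 long, lying on the counter; not to be moved
Things that resemble listed ones, but are neither listed nor needed, are in the scene too. Leave any yellow look-alike of the jug alone. Of the things shaped like the mat, the black one is meant.

How it is judged:
By the outcome, as a careful person would: the job done as asked, in the order asked, and still so for the second after the job is handed in, while the arm keeps its last pose, push and grip.
It also fails if it takes over 48 s, if anything falls off the work surface, if the arm or the gripper's body presses on something with over 40 N, if the wrist force passes 120 N, or if a joint passes its speed limit or range.

## Working session

There is one attempt and no reset: what is moved stays moved. The work goes in short steps, Python scripts to look and compute and a shell command to move; the robot and the scene stay as the last step left them, time stands still between calls to the robot, and variables do not carry over. Pictures are saved under pics/ and viewed, about 8 in all and at most 12, crops included, and the job is handed in when it is done.

```bash
ls; mkdir -p pics; cat > h.py <<'E'
import numpy as np, cv2
from workcell import r, grab_frame, models
from scipy.spatial.transform import Rotation as R
def rot(q): return R.from_quat([q[1],q[2],q[3],q[0]]).as_matrix()
def cam(name):
    s=r.observe(); f=grab_frame(name)
    if name=="wrist":
        T=np.eye(4);T[:3,:3]=rot(s["ee_rot"]);T[:3,3]=s["ee_pos"]
        M=T@np.array(f["mount"]); f["E"],f["O"]=M[:3,3],M[:3,:3]
    else: f["E"]=np.array(f["eye"]); o=np.array(f["orientation"]); f["O"]=o if o.shape==(3,3) else rot(o)
    return f
def ray(f,uv,z):
    d=f["O"]@np.array([(uv[0]-f["cx"])/f["fx"],-(uv[1]-f["cy"])/f["fy"],-1.])
    return f["E"]+d*(z-f["E"][2])/d[2]
def proj(f,p):
    c=f["O"].T@(np.array(p)-f["E"]); return np.array([f["cx"]+f["fx"]*c[0]/-c[2], f["cy"]-f["fy"]*c[1]/-c[2]])
def save(f,n,crop=None,k=1):
    im=f["pixels"][...,::-1]
    if crop: a,b,c,d=crop; im=im[b:d,a:c]
    cv2.imwrite("pics/"+n,cv2.resize(im,None,fx=k,fy=k,interpolation=cv2.INTER_CUBIC))
E
python3 - <<'E'
from h import *
F={n:cam(n) for n in("scene","top")}
print({k:v for k,v in F["top"].items() if k not in("pixels",)})
print({k:v for k,v in F["scene"].items() if k not in("pixels",)})
Z=dict(jug_mid=47.5,jug=0,mat=0,stand=0,hinge=70,lever_grip=105,cup=0,tamper=0,glass=0,syrup=0,tin=0,spoon=0,brush=0)
for n in F:
    save(F[n],n+"0.png")
    for t,z in Z.items():
        for d in models.spot_point(n,t)[:3]: print(n,t,round(d["confidence"],2),np.round(d["xy"]),np.round(ray(F[n],d["xy"],z)[:2]))
print(r.observe())
E
```

```text
pics
{'fx': 434.9709246039882, 'fy': 434.9709246039882, 'cx': 320.6399488989407, 'cy': 205.8161135065442, 'eye': array([ 307.63284442,   29.06510541, 1426.80552353]), 'orientation': array([-0.7005948 , -0.0661986 ,  0.05926464,  0.70800591]), 'E': array([ 307.63284442,   29.06510541, 1426.80552353]), 'O': array([[-0.00956933,  0.98420405, -0.176779  ],
       [-0.999897  , -0.01130925, -0.00883737],
       [-0.01069701,  0.17667622,  0.9842109 ]])}
{'fx': 419.96947869236834, 'fy': 419.96947869236834, 'cx': 317.79246064428065, 'cy': 195.99311126765608, 'eye': array([1711.38975815,   21.16490466,  879.56246298]), 'orientation': array([0.62383104, 0.33826522, 0.32615878, 0.62452536]), 'E': array([1711.38975815,   21.16490466,  879.56246298]), 'O': array([[ 0.00717704, -0.55854027,  0.82944635],
       [ 0.99985295, -0.00891058, -0.01465183],
       [ 0.01557449,  0.82942954,  0.55839419]])}
scene jug_mid 0.94 [344. 203.] [517. 133.]
scene jug_mid 0.8 [337. 173.] [315. 118.]
scene jug 0.88 [337. 186.] [338. 119.]
scene jug 0.83 [341. 209.] [489. 127.]
scene mat 0.76 [255. 221.] [ 560. -1
[... 1404 characters left out ...]
23. 584.]
{'time_s': 1.4, 'qpos': array([-1.31900678e+00,  2.38203536e-01, -1.35283927e-02,  1.31924531e+00,
        5.18825259e-06,  1.57082496e+00]), 'joint_velocities': array([ 2.05693098e-03,  1.37154183e-03, -4.43185351e-04, -4.87339654e-04,
       -8.11625726e-04,  2.85205397e-05]), 'tau': array([-1.05530748e-03, -5.38588786e+01,  3.46693754e+01,  3.02183304e-03,
        9.42821475e-05, -4.07234651e-06]), 'ee_pos': array([ 130.77905946, -508.36895312,  231.26329792]), 'ee_rot': array([-0.08871235, -0.70150559, -0.08883972,  0.70151802]), 'ft_force': array([-0.77559943,  0.1045912 , -0.34337383]), 'torque': array([-0.02893348,  0.02860647,  0.03732826]), 'finger_gap': 85.38464394251123}
```

View images.

```bash
python3 - <<'E'
import cv2,numpy as np
a=cv2.imread("pics/top0.png")[130:310,130:510]; b=cv2.imread("pics/scene0.png")[100:300,130:510]
a=cv2.resize(a,None,fx=2,fy=2,interpolation=2)[:,:760];b=cv2.resize(b,None,fx=1.15,fy=1.15)
o=np.zeros((360+b.shape[0],760,3),np.uint8);o[:360]=a;o[360:,:b.shape[1]]=b
cv2.imwrite("pics/c0.png",o)
E
```

```text
(no output)
```

View pics/c0.png

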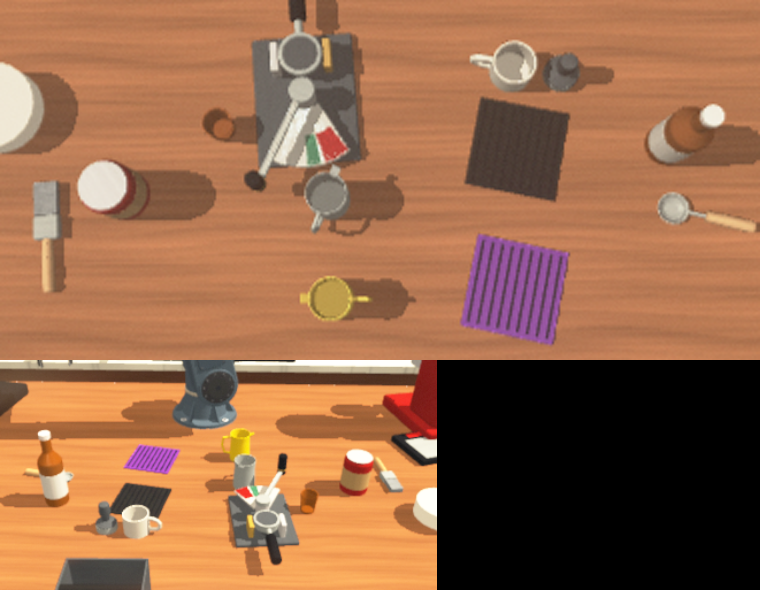

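The steel jug is at about full-image pixel (293,227) in the top view. The yellow look-alike at (295,279) is excluded by its colour. The black mat is at (388,204), and the purple one at (387,275) is excluded. The jug's handle points towards the robot, slightly left. I'll go above the jug and take one close look there.

```bash
cat >> h.py <<'E'
def goal(pos,yaw,flip=True):
    "tool down, tool y axis at world yaw (deg), mod 180 nearest; prints shift (m) & rotvec in tool axes"
    s=r.observe(); T=rot(s["ee_rot"]); best=None
    for k in (0,180):
        a=np.deg2rad(yaw+k); y=np.array([np.cos(a),np.sin(a),0]); x=np.array([0,0,-1.])
        G=np.c_[x,y,np.cross(x,y)]; v=R.from_matrix(T.T@G).as_rotvec()
        if best is None or np.linalg.norm(v)<np.linalg.norm(best): best=v
    print("pos",s["ee_pos"].round(1),"ydir",np.rad2deg(np.arctan2(T[1,1],T[0,1])).round(1),"q",s["qpos"].round(2),"gap",s["finger_gap"].round(1),"F",s["ft_force"].round(1),"t",s["time_s"])
    print("row",(T.T@(np.array(pos)-s["ee_pos"])/1000).round(4),best.round(3))
E
python3 - <<'E'
from h import *
goal([480,127,230],70)
f=dict(E=np.array([ 307.63284442,   29.06510541, 1426.80552353]),O=rot([-0.7005948 , -0.0661986 ,  0.05926464,  0.70800591]),fx=434.97,fy=434.97,cx=320.64,cy=205.8)
fc=lambda u,v,z: print((u,v),ray(f,(130+u/2,130+v/2),z).round()[:2])
fc(327,193,95);fc(317,222,85);fc(336,172,95)
for p in((483,98),(569,113),(465,184),(556,200)): fc(*p,4)
for p in((253,40),(352,35),(260,163),(360,155)): fc(*p,12)
E
```

```text
Traceback (most recent call last):
  File "h.py", line 28, in goal
    print("pos",s["ee_pos"].round(1),"ydir",np.rad2deg(np.arctan2(T[1,1],T[0,1])).round(1),"q",s["qpos"].round(2),"gap",s["finger_gap"].round(1),"F",s["ft_force"].round(1),"t",s["time_s"])
                                                                                                                        ^^^^^^^^^^^^^^^^^^^^^
AttributeError: 'float' object has no attribute 'round'
```

```bash
sed -i 's/s\["finger_gap"\].round(1)/round(s["finger_gap"],1)/' h.py
python3 - <<'E'
from h import *
goal([480,127,230],70)
f=dict(E=np.array([ 307.63284442,   29.06510541, 1426.80552353]),O=rot([-0.7005948 , -0.0661986 ,  0.05926464,  0.70800591]),fx=434.97,fy=434.97,cx=320.64,cy=205.8)
fc=lambda u,v,z: print((u,v),ray(f,(130+u/2,130+v/2),z).round()[:2])
fc(327,193,95);fc(317,222,85);fc(336,172,95)
for p in((483,98),(569,113),(465,184),(556,200)): fc(*p,4)
for p in((253,40),(352,35),(260,163),(360,155)): fc(*p,12)
E
```

```text
pos [ 130.8 -508.4  231.3] ydir -75.6 q [-1.32  0.24 -0.01  1.32  0.    1.57] gap 85.4 F [-0.8  0.1 -0.3] t 1.4
row [ 0.0014 -0.5283 -0.4965] [0.601 0.    0.   ]
(327, 193) [483. 125.]
(317, 222) [439. 142.]
(336, 172) [516. 112.]
(483, 98) [ 653. -130.]
(569, 113) [ 625. -272.]
(465, 184) [507. -96.]
(556, 200) [ 479. -244.]
(253, 40) [756. 257.]
(352, 35) [763.  89.]
(260, 163) [545. 242.]
(360, 155) [556.  77.]
```

```bash
python3 -m pendant '-1 0 -0.528 -0.494 -2.524 0 0;-1 0 -0.528 -0.494 -2.524 0 0;-1 0 -0.528 -0.494 -2.524 0 0;-1 0 -0.528 -0.494 -2.524 0 0;-1 0 -0.528 -0.494 -2.524 0 0;-1 0 -0.528 -0.494 -2.524 0 0;-1 0 -0.528 -0.494 -2.524 0 0;-1 0 -0.528 -0.494 -2.524 0 0;-1 0 -0.528 -0.494 -2.524 0 0;-1 0 -0.528 -0.494 -2.524 0 0;-1 0 -0.528 -0.494 -2.524 0 0;-1 0 -0.528 -0.494 -2.524 0 0'
python3 -c "
from h import *
goal([480,125,230],69)"
```

```text
time_s: 2.4
ee_pos: [371.1, -67.6, 231.7]
ee_rot: [0.545, 0.451, 0.544, -0.451]
ft_force: [1.5, -1.0, 0.7]
finger_gap: 85.1
pos [371.1 -67.6 231.7] ydir 10.7 q [-0.18 -0.02 -0.31  1.28  0.    1.2 ] gap 85.1 F [ 1.5 -1.   0.7] t 2.4
row [ 0.0018  0.1428 -0.169 ] [-1.017e+00  1.000e-03 -1.000e-03]
```

```bash
python3 -m pendant '-1 0 0.143 -0.169 -1.017 0 0;-1 0 0.143 -0.169 -1.017 0 0;-1 0 0.143 -0.169 -1.017 0 0;-1 0 0.143 -0.169 -1.017 0 0;-1 0 0.143 -0.169 -1.017 0 0;-1 0 0.143 -0.169 -1.017 0 0;-1 0 0.143 -0.169 -1.017 0 0;-1 0 0.143 -0.169 -1.017 0 0;-1 0 0.143 -0.169 -1.017 0 0;-1 0 0.143 -0.169 -1.017 0 0'
python3 - <<'E'
from h import *
f=cam("wrist"); save(f,"w1.png"); print(f["E"],f["O"].round(2))
for t,z in(("jug_mid",47.5),("jug",0),("hinge",70),("lever_grip",105)):
    for d in models.spot_point("wrist",t)[:2]: print(t,round(d["confidence"],2),np.round(d["xy"]),ray(f,d["xy"],z).round()[:2])
goal([483,125,70],69)
np.savez("w1.npz",**{k:f[k] for k in("E","O","fx","fy","cx","cy")})
E
```

```text
time_s: 3.23
ee_pos: [480.2, 125.1, 231.7]
ee_rot: [0.696, 0.129, 0.695, -0.129]
ft_force: [0.4, -0.4, -1.0]
finger_gap: 85.4
[405.46373095 153.23864939 374.44228156] [[ 0.36 -0.89 -0.29]
 [ 0.93  0.34  0.11]
 [ 0.   -0.31  0.95]]
jug_mid 0.78 [247.  13.] [323. 120.]
jug_mid 0.61 [325. 181.] [484. 130.]
jug 0.85 [320. 172.] [483. 124.]
jug 0.61 [259.  21.] [322. 124.]
hinge 0.74 [417. 318.] [651. 169.]
lever_grip 0.6 [460. 175.] [504. 237.]
lever_grip 0.37 [505. 212.] [550. 265.]
pos [480.2 124.7 231.9] ydir 68.8 q [ 0.25  0.19 -0.08  1.3  -0.    0.62] gap 85.4 F [0.2 0.3 0.4] t 3.4833
row [0.1619 0.0012 0.0023] [-0.003  0.001 -0.   ]
```

View pics/w1.png

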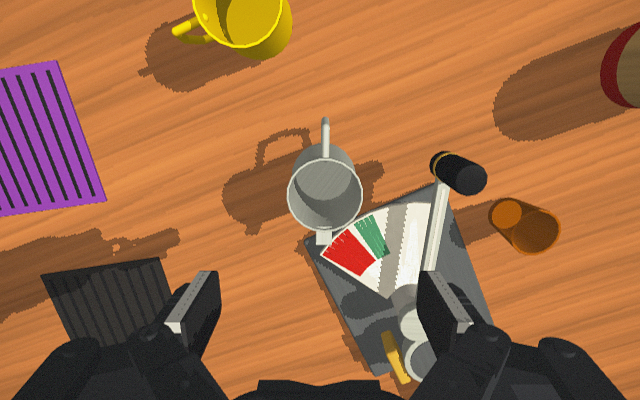

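The wrist view shows the steel jug's rim centred near (325,194). Its handle points straight up at (325,120) and its spout down at (323,240), so the yaw is right. The lever grip is at (460,175), clear of the finger positions.

```bash
python3 - <<'E'
from h import *
f=np.load("w1.npz")
for u,v,z in((325,194,95),(325,120,85),(287,195,95),(363,195,95),(323,240,92),(325,155,95),(325,231,95)): print(u,v,ray(f,(u,v),z).round(1)[:2])
for h in(0,95):print(proj(f,(484,127,h)))
goal([484,127,58],69)
E
```

```text
325 194 [483.2 129.2]
325 120 [426.8 150.8]
287 195 [472.4  98.8]
363 195 [495.7 159.1]
323 240 [523.7 112.1]
325 155 [452.1 141. ]
325 231 [515.  117.2]
[321.80014015 171.52819145]
[322.85823461 195.7115234 ]
pos [480.2 124.7 231.9] ydir 68.8 q [ 0.25  0.19 -0.08  1.3  -0.    0.62] gap 85.4 F [0.2 0.3 0.4] t 3.4833
row [0.1739 0.0034 0.0025] [-0.003  0.001 -0.   ]
```

```bash
python3 -m pendant '-1 0.04 0.0035 0.003 0 0 0;-1 0.075 0.0035 0.003 0 0 0;-1 0.11 0.0035 0.003 0 0 0;-1 0.14 0.0035 0.003 0 0 0;-1 0.17 0.0035 0.003 0 0 0;-1 0.19 0.0035 0.003 0 0 0;-1 0.19 0.0035 0.003 0 0 0;0.3 0.19 0.0035 0.003 0 0 0;1 0.19 0.0035 0.003 0 0 0;1 0.19 0.0035 0.003 0 0 0;1 0.19 0.0035 0.003 0 0 0;1 0.19 0.0035 0.003 0 0 0'
python3 -c "
from h import *
f=cam('wrist'); save(f,'w2.png')
goal([484,127,140],69)"
```

```text
time_s: 4.48
ee_pos: [485.9, 127.3, 43.7]
ee_rot: [0.697, 0.13, 0.693, -0.129]
ft_force: [0.7, 0.8, 7.8]
finger_gap: 63.8
pos [485.9 127.3  43.7] ydir 68.8 q [ 0.26  0.34 -0.4   0.83 -0.    0.63] gap 63.3 F [0.8 1.  7.7] t 4.5333
row [-0.0963 -0.0007 -0.0013] [-0.003  0.004 -0.002]
```

View pics/w2.png

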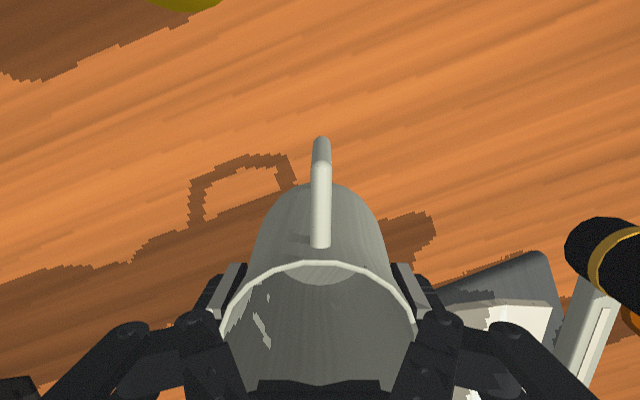

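The jug is held with a 63 mm gap. Next I lift it, then measure the mat.

```bash
python3 -m pendant '1 -0.02 0 0 0 0 0;1 -0.05 0 0 0 0 0;1 -0.085 0 0 0 0 0;1 -0.11 0 0 0 0 0;1 -0.11 0 0 0 0 0'
python3 - <<'E'
from h import *
for c in("top","wrist","scene"):
    f=cam(c)
    for d in models.silhouettes(c,"mat")[:3]:
        m=d["mask"]; col=f["pixels"][m].mean(0).round()
        ys,xs=np.nonzero(m)
        P=np.array([ray(f,(u+.0,v+.0),4)[:2] for u,v in zip(xs,ys)],np.float32)
        (c0,wh,a)=cv2.minAreaRect(P); print(c,round(d["confidence"],2),col,"c",np.round(c0,1),np.round(wh,1),round(a,1))
goal([566,-185,150],77)
E
```

```text
time_s: 4.95
ee_pos: [487.9, 127.8, 159.2]
ee_rot: [0.699, 0.132, 0.691, -0.128]
ft_force: [1.3, 0.6, -3.5]
finger_gap: 63.2
top 0.69 [75. 60. 52.] c [ 568.5 -182.4] [150.8 151.2] 78.5
top 0.58 [136.  80. 141.] c [ 338.7 -169.6] [149.4 149.1] 77.1
wrist 0.94 [134.  67. 151.] c [ 383.3 -107. ] [ 43.7 118.3] 52.4
wrist 0.8 [47. 45. 43.] c [ 563.8 -181. ] [152.1 144. ] 77.7
scene 0.97 [71. 62. 55.] c [ 566.9 -179.9] [159.5 152.7] 80.9
scene 0.88 [175.  83. 187.] c [ 336.3 -170.1] [149.2 159.5] 77.9
pos [484.5 126.9 152.3] ydir 68.8 q [ 0.26  0.24 -0.22  1.11 -0.    0.63] gap 63.3 F [-0.3 -0.5 -3. ] t 5.25
row [ 0.0025 -0.2614  0.1886] [-0.142  0.002 -0.001]
```

```bash
python3 -m pendant '1 0 -0.015 0.011 -0.01 0 0;1 0 -0.035 0.026 -0.03 0 0;1 0 -0.06 0.044 -0.04 0 0;1 0 -0.09 0.066 -0.06 0 0;1 0 -0.12 0.088 -0.08 0 0;1 0 -0.15 0.11 -0.1 0 0;1 0 -0.18 0.132 -0.12 0 0;1 0 -0.21 0.154 -0.14 0 0;1 0 -0.235 0.173 -0.15 0 0;1 0 -0.25 0.184 -0.16 0 0;1 0 -0.258 0.1895 -0.16 0 0;1 0 -0.258 0.1895 -0.16 0 0'
python3 - <<'E'
from h import *
f=cam("top");save(f,"t2.png",(330,110,490,260),3)
goal([568,-182,49],78)
E
```

```text
time_s: 6.25
ee_pos: [567.8, -183.9, 150.9]
ee_rot: [0.703, 0.075, 0.703, -0.075]
ft_force: [0.7, 0.2, -3.3]
finger_gap: 63.6
pos [ 567.4 -182.4  151.1] ydir 77.9 q [-0.31  0.39  0.01  1.18  0.   -0.1 ] gap 63.3 F [ 0.2 -0.  -3.3] t 6.3
row [0.1021 0.0004 0.0005] [-0.002 -0.    -0.001]
```

View pics/t2.png

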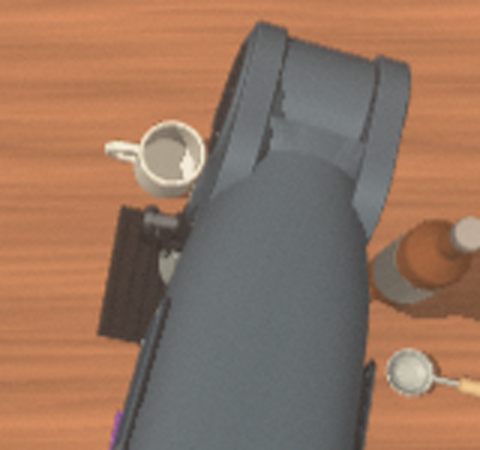

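The arm hides the mat from the top camera, but the mug and bottle are clear of the gripper. I'll lower the jug, softly at the end.

```bash
python3 -m pendant '1 0.03 0 0 0 0 0;1 0.06 0 0 0 0 0;1 0.082 0 0 0 0 0;1 0.092 0 0 0 0 0;1 0.098 0 0 0 0 0;1 0.1 0 0 0 0 0;1 0.1 0 0 0 0 0'; python3 -c "
from h import *
goal([568,-182,48],78)"
```

```text
time_s: 6.88
ee_pos: [567.9, -181.9, 51.7]
ee_rot: [0.703, 0.075, 0.703, -0.074]
ft_force: [0.3, 0.4, -2.2]
finger_gap: 63.4
pos [ 567.9 -181.9   51.7] ydir 77.9 q [-0.31  0.47 -0.15  0.95  0.   -0.1 ] gap 63.4 F [ 0.3  0.4 -2.2] t 6.8833
row [ 0.0037 -0.0001  0.0001] [-0.001  0.001 -0.001]
```

```bash
python3 -m pendant '1 0.002 0 0 0 0 0;1 0.003 0 0 0 0 0;1 0.004 0 0 0 0 0;1 0.004 0 0 0 0 0'; python3 -c "
from h import *
goal([568,-182,48],78)"
```

```text
time_s: 7.22
ee_pos: [568.1, -182.0, 48.2]
ee_rot: [0.704, 0.075, 0.703, -0.074]
ft_force: [0.5, 0.2, -2.5]
finger_gap: 63.4
pos [ 568.1 -182.    48.2] ydir 77.9 q [-0.31  0.47 -0.15  0.95  0.   -0.1 ] gap 63.4 F [ 0.5  0.2 -2.5] t 7.2167
row [ 0.0002 -0.     -0.0001] [-0.001  0.001 -0.001]
```

```bash
python3 -m pendant '1 0.001 0 0 0 0 0;1 0.002 0 0 0 0 0;1 0.003 0 0 0 0 0;1 0.003 0 0 0 0 0'
```

```text
time_s: 7.55
ee_pos: [568.6, -182.1, 47.6]
ee_rot: [0.705, 0.074, 0.702, -0.074]
ft_force: [-6.2, 4.1, 19.9]
finger_gap: 63.5
```

```bash
python3 -m pendant '1 -0.0005 0 0 0 0 0;1 -0.0005 0 0 0 0 0;-1 -0.0005 0 0 0 0 0;-1 -0.0005 0 0 0 0 0;-1 -0.0005 0 0 0 0 0;-1 -0.0005 0 0 0 0 0;-1 -0.0005 0 0 0 0 0'
python3 -m pendant '-1 -0.015 0 0 0 0 0;-1 -0.04 0 0 0 0 0;-1 -0.08 0 0 0 0 0;-1 -0.12 0 0 0 0 0;-1 -0.15 0 0 0 0 0;-1 -0.15 0 0 0 0 0'
python3 - <<'E'
from h import *
f=cam("wrist");save(f,"w3.png")
for d in models.spot_point("wrist","jug")[:2]: print(d["confidence"],ray(f,d["xy"],4).round()[:2])
goal([530,40,200],78)
E
```

```text
time_s: 8.13
ee_pos: [568.6, -182.1, 48.0]
ee_rot: [0.704, 0.074, 0.702, -0.074]
ft_force: [0.3, 0.4, 0.4]
finger_gap: 85.9
time_s: 8.63
ee_pos: [570.7, -182.9, 204.8]
ee_rot: [0.708, 0.074, 0.699, -0.075]
ft_force: [-0.4, -1.0, 0.2]
finger_gap: 85.2
0.91 [ 568. -183.]
0.47 [ 570. -425.]
pos [ 568.8 -182.3  199.4] ydir 77.9 q [-0.31  0.37  0.09  1.29  0.   -0.1 ] gap 85.3 F [-0.4 -0.4 -0.5] t 8.7333
row [-0.0011  0.2093 -0.0844] [-0.001  0.006 -0.001]
```

View pics/w3.png

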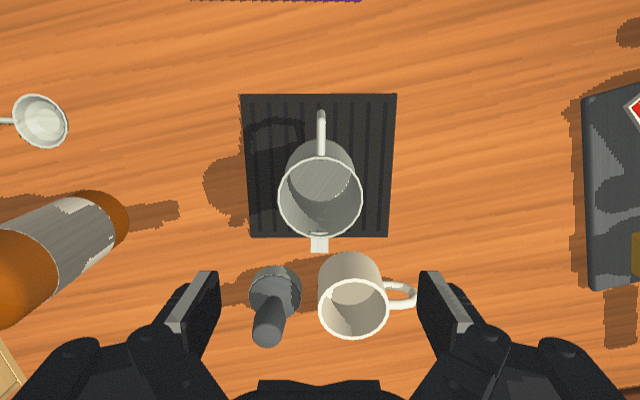

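The jug stands upright near the middle of the black mat at (320,165) and nothing touches it. The mug and tamper are undisturbed. Next is the lever grip.

```bash
python3 -m pendant '-1 0 0.03 -0.011 0.02 0 0;-1 0 0.07 -0.026 0.04 0 0;-1 0 0.108 -0.041 0.06 0 0;-1 0 0.146 -0.056 0.08 0 0;-1 0 0.185 -0.07 0.1 0 0;-1 0 0.223 -0.085 0.12 0 0;-1 0 0.262 -0.1 0.14 0 0;-1 0 0.3 -0.114 0.16 0 0;-1 0 0.335 -0.128 0.18 0 0;-1 0 0.37 -0.141 0.2 0 0;-1 0 0.396 -0.151 0.215 0 0;-1 0 0.396 -0.151 0.215 0 0'
python3 - <<'E'
from h import *
f=cam("wrist");save(f,"w4.png")
for t,z in(("lever_grip",105),("hinge",70),("stand",0)):
    for d in models.spot_point("wrist",t)[:2]: print(t,round(d["confidence"],2),np.round(d["xy"]),ray(f,d["xy"],z).round(1)[:2])
print(proj(f,(504,237,126)))
goal([504,237,86],65.6)
np.savez("w4.npz",**{k:f[k] for k in("E","O","fx","fy","cx","cy")})
E
```

```text
time_s: 9.73
ee_pos: [502.3, 240.7, 196.8]
ee_rot: [0.693, 0.148, 0.69, -0.148]
ft_force: [0.1, -0.5, 0.8]
finger_gap: 85.2
lever_grip 0.67 [317. 213.] [504.7 237.9]
lever_grip 0.35 [417. 238.] [553.3 297.9]
hinge 0.84 [314. 360.] [653.5 167.1]
hinge 0.3 [541.  70.] [481.5 428.2]
stand 0.88 [276. 256.] [565.6 160.9]
[315.20310157 223.61637813]
pos [503.5 235.7 197.6] ydir 65.6 q [ 0.44  0.3  -0.01  1.25 -0.    0.87] gap 85.5 F [-0.  -0.1 -0. ] t 9.9333
row [ 0.1116  0.0014 -0.0007] [ 0.     0.005 -0.   ]
```

View pics/w4.png

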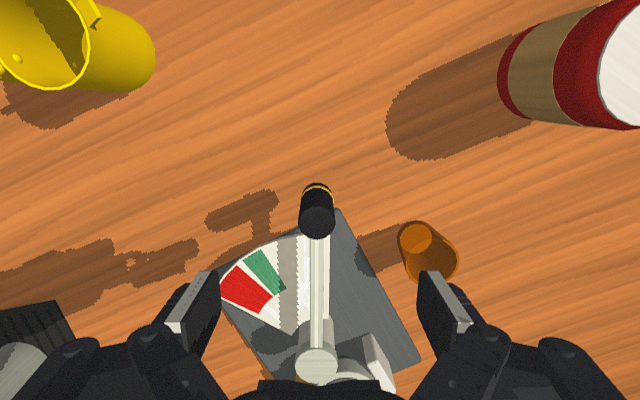

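```bash
python3 -m pendant '-1 0.03 0.002 0 0 0 0;-1 0.06 0.002 0 0 0 0;-1 0.09 0.002 0 0 0 0;-1 0.107 0.002 0 0 0 0;-1 0.11 0.002 0 0 0 0;-0.3 0.11 0.002 0 0 0 0;0.2 0.11 0.002 0 0 0 0;0.5 0.11 0.002 0 0 0 0;1 0.11 0.002 0 0 0 0;1 0.11 0.002 0 0 0 0;1 0.11 0.002 0 0 0 0'
python3 - <<'E'
from h import *
s=r.observe(); p=s["ee_pos"]; H=np.array([653,168.5]); d=p[:2]-H
rr=np.hypot(*d); a0=np.arctan2(d[1],d[0]); print("r",rr,"ang",np.rad2deg(a0))
T=rot(s["ee_rot"])
for l in(.1,.2,.3,.4,.5,.58):
    q=H+rr*np.array([np.cos(a0+l),np.sin(a0+l)]); print(l,(T.T@np.r_[q-p[:2],0]/1000).round(4))
goal([*p[:2],87],65.6)
E
```

```text
time_s: 10.85
ee_pos: [505.6, 237.7, 88.9]
ee_rot: [0.694, 0.15, 0.689, -0.149]
ft_force: [0.2, 0.4, 5.1]
finger_gap: 24.9
r 162.8599145811035 ang 154.85288831300315
0.1 [-0.     -0.0163  0.0006]
0.2 [-0.     -0.0324  0.0028]
0.3 [-0.0001 -0.0482  0.0066]
0.4 [-0.0001 -0.0636  0.012 ]
0.5 [-0.     -0.0783  0.0189]
0.58 [-0.     -0.0896  0.0254]
pos [505.6 237.7  88.9] ydir 65.6 q [ 0.44  0.37 -0.2   0.99 -0.    0.87] gap 24.9 F [0.2 0.4 5.1] t 10.85
row [ 0.0019 -0.     -0.    ] [ 0.     0.007 -0.002]
```

```bash
python3 -m pendant '1 0 -0.005 0 -0.03 0 0;1 0 -0.01 0.0003 -0.06 0 0;1 0 -0.0163 0.0006 -0.1 0 0;1 0 -0.022 0.0013 -0.133 0 0;1 0 -0.027 0.002 -0.166 0 0;1 0 -0.0324 0.0028 -0.2 0 0;1 0 -0.0377 0.004 -0.233 0 0;1 0 -0.043 0.0052 -0.266 0 0;1 0 -0.0482 0.0066 -0.3 0 0;1 0 -0.0482 0.0066 -0.3 0 0'
cat > lev.py <<'E'
from h import *
s=r.observe(); p=s["ee_pos"]; H=np.array([653,168.5]); d=p[:2]-H
rr=np.hypot(*d); a0=np.arctan2(d[1],d[0])%(2*np.pi); l0=a0-np.deg2rad(155)
print("r",rr,"lever~",l0); T=rot(s["ee_rot"])
for l in(.4,.45,.5,.54,.58):
    q=H+164*np.array([np.cos(a0+l-l0),np.sin(a0+l-l0)]); print(l,(T.T@np.r_[q-p[:2],0]/1000).round(4))
goal([*p[:2],87],65.6+np.rad2deg(.58))
E
python3 lev.py
```

```text
time_s: 11.68
ee_pos: [492.2, 191.2, 89.1]
ee_rot: [0.709, 0.044, 0.703, -0.044]
ft_force: [4.2, 4.1, -6.7]
finger_gap: 24.7
r 162.37514291910918 lever~ 0.29637896888021364
0.4 [-0.     -0.0169 -0.001 ]
0.45 [-0.     -0.0251 -0.0001]
0.5 [-0.     -0.0332  0.0012]
0.54 [-0.     -0.0396  0.0026]
0.58 [-0.     -0.046   0.0042]
pos [492.2 191.2  89.1] ydir 82.9 q [ 0.37  0.33 -0.27  0.96 -0.    0.5 ] gap 24.7 F [ 4.2  4.1 -6.7] t 11.6833
row [ 0.0021 -0.     -0.    ] [-0.279  0.008 -0.   ]
```

```bash
python3 -m pendant '1 0 -0.0055 0.0001 -0.035 0 0;1 0 -0.011 0.0003 -0.07 0 0;1 0 -0.0165 0.0006 -0.105 0 0;1 0 -0.022 0.0012 -0.14 0 0;1 0 -0.0275 0.002 -0.17 0 0;1 0 -0.033 0.0028 -0.2 0 0;1 0 -0.038 0.0036 -0.23 0 0;1 0 -0.042 0.0045 -0.26 0 0;1 0 -0.0445 0.005 -0.275 0 0;1 0 -0.0445 0.005 -0.275 0 0;1 0 -0.0445 0.005 -0.275 0 0'
python3 lev.py
python3 - <<'E'
from h import *
w=cam("wrist");save(w,"w5.png"); 
f=cam("top");save(f,"t5.png",(220,130,430,290),3.5)
print(proj(w,(653,168.5,70)))
for c,g in(("top",f),("scene",cam("scene"))):
    for t,z in(("jug",4),("lever_grip",105)):
        for d in models.spot_point(c,t)[:2]: print(c,t,round(d["confidence"],2),np.round(d["xy"]),ray(g,d["xy"],z).round(1)[:2])
E
```

```text
time_s: 12.6
ee_pos: [492.3, 147.4, 89.1]
ee_rot: [0.708, -0.052, 0.702, 0.053]
ft_force: [5.2, 6.1, -8.8]
finger_gap: 24.5
r 162.02801299404447 lever~ 0.5667473880363456
0.4 [0.     0.0272 0.0008]
0.45 [ 0.      0.0191 -0.0005]
0.5 [-0.      0.011  -0.0014]
0.54 [-0.      0.0044 -0.0018]
0.58 [-0.     -0.0021 -0.002 ]
pos [492.3 147.4  89.1] ydir 98.6 q [ 0.29  0.3  -0.31  0.95 -0.    0.14] gap 24.5 F [ 5.2  6.1 -8.8] t 12.6
row [ 0.0021 -0.     -0.    ] [-0.005  0.009 -0.001]
[314.98067709 471.42152016]
top jug 0.77 [387. 202.] [ 574.2 -178.2]
scene jug 0.94 [251. 221.] [ 568.  -183.8]
scene jug 0.58 [338. 186.] [338.  123.9]
scene lever_grip 0.71 [348. 188.] [509.8 145.5]
```

View pics/w5.png

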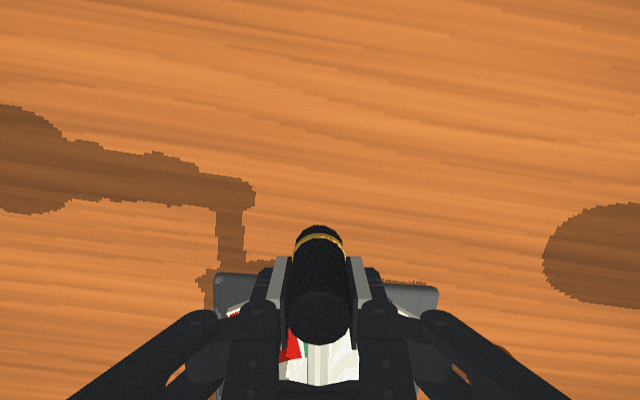

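View pics/t5.png

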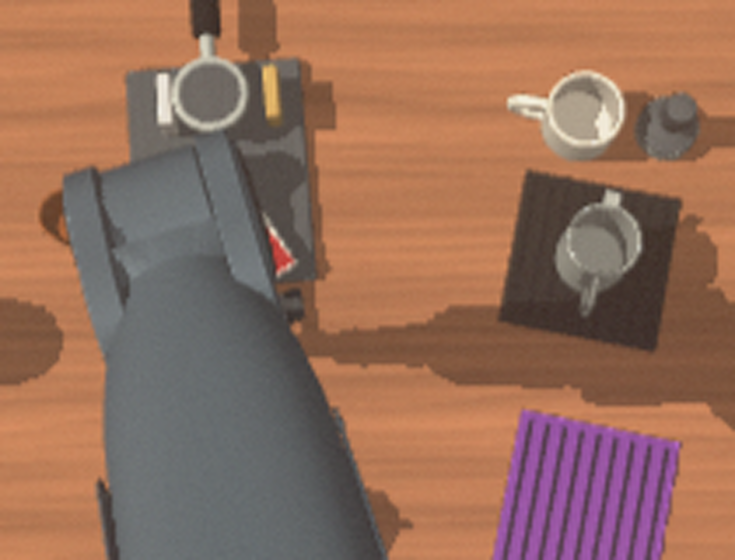

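The wrist view shows the grip pinched at (320,290), with the white line and some red near (290,345). The top view shows the jug upright and wholly on the mat. I need an enlarged crop to read the bands.

```bash
python3 - <<'E'
import cv2,numpy as np
from h import *
w=cam("wrist"); s=cam("scene")
a=cv2.resize(w["pixels"][300:390,255:385,::-1],(780,540)[::1],interpolation=2)[180:,:]
b=cv2.resize(s["pixels"][180:240,310:400,::-1],None,fx=4,fy=4,interpolation=2)
o=np.zeros((600,780,3),np.uint8);o[:360]=a;o[360:,:360]=b;cv2.imwrite("pics/z5.png",o)
H=np.array([653,168.5])
for l in(.48,.57,.68,.74):
    A=np.deg2rad(155)+l
    for R_ in(80,95,110):
        p=np.r_[H+R_*np.array([np.cos(A),np.sin(A)]),36 if l!=.57 else 75]
        print(l,R_,((proj(w,p)-[255,300])*6-[0,180]).round(),((proj(s,p)-[310,180])*4+[0,360]).round())
E
```

```text
0.48 80 [432.  57.] [176. 501.]
0.48 95 [447. -51.] [174. 491.]
0.48 110 [ 463. -164.] [172. 480.]
0.57 80 [368. 330.] [171. 464.]
0.57 95 [370. 207.] [167. 454.]
0.57 110 [373.  78.] [163. 443.]
0.68 80 [294.  57.] [158. 503.]
0.68 95 [280. -52.] [152. 492.]
0.68 110 [ 265. -165.] [147. 482.]
0.74 80 [253.  61.] [152. 504.]
0.74 95 [230. -46.] [146. 493.]
0.74 110 [ 206. -158.] [140. 483.]
```

View pics/z5.png

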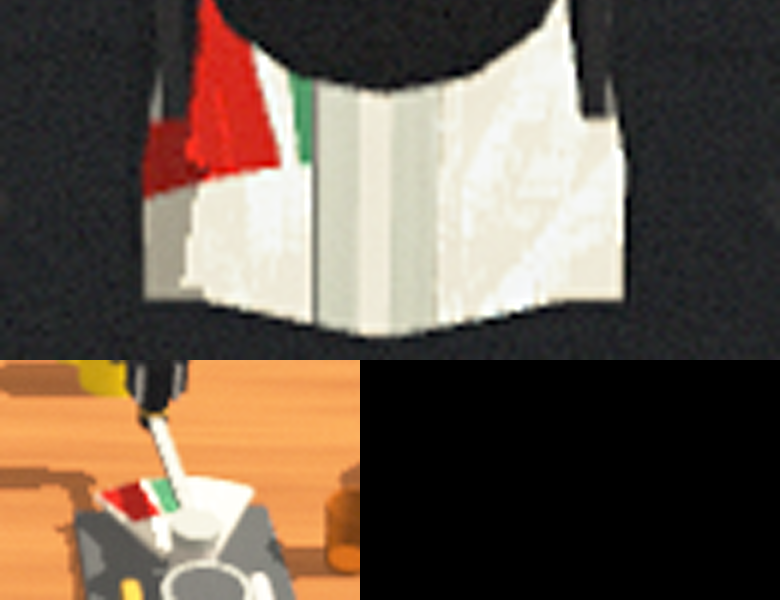

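In the enlarged crop, the white line is at x≈375. The green band's far edge (0.68) is at about 295 and red starts at about 262, both where my model puts them. The near edge (0.48, about 432) is hidden under the arm. That puts the lever at about 0.565, near the middle of the green. I'll check for drift and hand in.

```bash
python3 - <<'E'
import subprocess
from h import *
for i in range(6): cam("wrist")
s=r.observe();print(s["time_s"],s["ee_pos"],s["finger_gap"],s["ft_force"],abs(s["joint_velocities"]).max())
print(r.close_job())
E
```

```text
13.35 [492.3526081  147.53247623  89.05876915] 24.61794981407621 [ 4.23396289  5.89532506 -7.59358725] 0.0012200594500835777
the job is handed in; nothing more can be done
None
```

I set the steel jug on the black mat and let go of it. Then I pinched the lever grip, swung the lever into the green band and handed the job in while still holding it there, at 13.35 s.

- **Jug:** the top and wrist pictures show it upright and wholly on the mat, within a few mm of the centre. The wrist and scene cameras put it at about (568, −183), against a mat centre of about (567, −182).
- **Lever:** I put the angle at about 0.565 rad, from the arm's pose and an enlarged wrist picture. The line is clear of red, but the arm hid the band's 0.48 edge, so that side rests on the geometry rather than on sight.
- **Holding still:** the arm did not drift in the 0.75 s before hand-in, with the gripper closed to 24.6 mm on the grip and about 10 N at the wrist.
- **Other things:** I touched nothing else. In the pictures the mug and tamper still stood where they were, but I did not re-measure every bystander at the end.
- **Disagreements:** the scene camera read the lever grip about 17 mm off in x, as it did in the first measurements. The top camera could not see the grip at the end because the arm hid it. I relied on the arm's pose and the wrist picture instead. One step while setting the jug down pressed the mat with about 20 N, under the 40 N limit.

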